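Dispense the limes with the rocker lever

ROBOT

A 6-joint arm with a two-finger parallel gripper is mounted at the origin on a cart in front of the work surface, level with it; the furniture and walls round the work are solid. World frame = base frame: x ahead of the robot, y to its left, z up, the work surface at z = 0. Lengths are in mm, angles in degrees, forces in N, time in s.
With the tool pointing down it reaches from about 250 to 800 mm from the base axis. Payload 3.9 kg.
Tool frame: the origin (TCP) lies midway between the tips of the shut fingers; the grasp point (between the pads) lies 19 mm behind it; x points along the fingers, z is the direction in which the jaws open and shut, and the axes are right-handed (so a half turn about x gives the same grasp; the last joint's range is limited). The gripper opens to 85 mm and grips with 20 to 120 N. Pads are 22 mm wide; open, the fingers measure 114 mm over their backs; the gripper's body (76 mm by 85 mm) begins 54 mm behind the grasp point. The pads swing forward as they close: fully open they stand 13 mm farther back than shut.
Start: joints at [73.625, 14.897, -7.913, 67.191, 0, 90], TCP at [148.006, 503.696, 231.304] pointing down, gripper open.
Joint ranges: [-159.42, 159.42], [-47.68, 98.78], [-73.54, 78.23], [-108.79, 121.32], [-90, 84.71], [-180, 180]. Speed limits (degrees/s): [147.25, 147.25, 180, 180, 180, 180].

INTERFACE

Orientations are given as [roll, pitch, yaw] about the fixed x, y, z axes, in that order (R = Rz(yaw) Ry(pitch) Rx(roll)).
In Python, from cell import read_state, grab_frame, camera_model, hand_in, recognise, trace gives the robot as it stands.
- The arm moves only by the tool servo_tool, never from a script. Its argument "motion" is one flat list of numbers, 5 for each row, row after row: the gripper command: -1 is fully open, 1 is shut, values between are in proportion, then the shift along the tool's x, y, z normalised to -1 to 1, where 1 is 500 mm, then the turn about the tool's x normalised to -1 to 1, where 1 is pi/4 rad. A call has 1 to 12 rows; each row is the pose to reach, as a shift and turn from the pose measured when the call began, along the tool's axes at that moment; what a row does not reach only later rows make up. A row lasts 1/10 s, in which the tool goes at most 50 mm and 8.59 degrees, less where a joint would pass 70% of its speed; a pose out of reach is approached as far as the arm can. A call with a number of a shift or a turn outside -1 to 1 is refused whole. A call with a gripper value outside its range is refused whole. The fingers move at their own pace and stop on an object; "newtons" is the grip in N (left out, the last holds). Time passes only in rows, so rows that repeat a pose let the fingers close. It gives the time, the measured TCP pose, the force and the opening at its end, in the units of the state.
- read_state(): the state, without advancing time (a new reading comes with each control period).
- grab_frame(name): name is "scene" or "top"; returns the picture (400x640x3 uint8, blue, green, red); there is no depth.
- camera_model(name): a dict with "camera_matrix" (3x3 intrinsics, pixels), "R" (3x3) and "t" (3): a world point X has camera coordinates R X + t. Camera axes: x right, y down, z forward; pixel columns grow to the right and rows downward; lengths in mm; the calibration is good to about 2 mm. A picture is of the moment at which its call begins. camera_model takes no time and is no camera call.
- hand_in(): hands the job in, once; it reports no verdict.
Trained networks look in the newest picture that a camera, given by its name, has taken for a name from the list of things; names that differ only in an ending like _2 or _b are one class to them, and where a whole thing is asked for, a point or a joint stands for the part that bears it (a point fixed in the world has none). Each returns a list of dicts, best first, with "score" (0 to 1); they miss things now and then, are a little off and sometimes report something else, mostly with a low value. They report only what shows in the picture. A call takes as long as a camera call. They do not tell look-alikes from the thing itself.
- recognise(camera, target): "box" ([left, top, right, bottom] in pixels, round what is visible of it).
- trace(camera, target): "mask" (400x640 bool, what is visible of it) and "box" ([left, top, right, bottom] in pixels, round what is visible of it).
The state is a dict: "time_s": time; "joint_pos": joint angles; "qd": joint speeds; "joint_efforts": joint torques, N m; "ee_pos": TCP position; "tcp_rot": TCP orientation; "wrist_force": force on the tool from outside, world axes, zero at the start; "torque": the same for the moment, N m; "finger_gap": finger opening in mm.
Only numpy, scipy, OpenCV 4.12 (cv2) and the standard library are available. Lean on these libraries where they do the work, as an engineer would, in place of code of your own. Each camera call takes 0.05 s, during which the arm holds its last target.

TASK

On the worktop stands a two-lane wooden fruit dispenser, limes waiting behind the gate of one lane and orange clementines behind the other. With the fingertips, press down the black pad of the rocker lever on the lime side until its gate lifts, keep it down until both limes have rolled into the tray in front, then let the lever come back up so that the gate shuts. Do not grasp or touch the fruit, leave the clementines behind their closed gate, and leave the jigger, spice jar and tumbler where they stand.

Things in the scene. Friction and masses are not known exactly. Their poses are not given: they have to be found in the camera images.
- dispenser: Fixed wooden fruit dispenser, 290 mm long, 168 mm wide (300 mm over the cross foot), 150 mm high at the back. Origin: centre of its underside. Own axes: +x away from the robot (uphill), +y left, z up. Two lanes, centre lines at y = +40 and -40 mm, slope down at 14 degrees towards -x; their floor is 42 mm up at the gates (x = 0) and ends at x = -38 mm over a shared tray.
- tray (a point): Point in the middle of the tray's floor in front of the lanes, 12 mm above the worktop. The tray is 102 mm (x) by 152 mm (y) inside with walls 52 to 56 mm high; its axes are the dispenser's.
- lever_left (a joint): Left steel rocker lever; a paddle on its inner arm is the left lane's gate. Pivot axis along the dispenser's x at y = +125, z = 112 mm. 0 = at rest, gate down; grows as its outer end is pressed, to the stop at 0.65 rad; from about 0.55 rad fruit passes under the gate. A spring brings it back when let go: about 3 N at the pad to start, 5 N at the stop.
- lever_right (a joint): Right rocker lever for the right lane's gate: the same, mirrored (pivot at y = -125 mm).
- pad_left (a point): Centre of the upper face of the left lever's black pad (46 by 46 x 10 mm) at its outer end; moves with it. At rest at x = -35, y = +224, z = 147 mm in the dispenser's axes, leaning up outwards by 16 degrees. Fully pressed it has sunk 67 mm on an arc round the pivot, to y = +225, z = 80 mm (y = +230 mm half way), leaning down outwards by 21 degrees.
- pad_right (a point): The same for the right lever, mirrored: at rest x = -35, y = -224, z = 147 mm in the dispenser's axes. Above the worktop behind the levers (beyond about 0.55 m from the robot's base in world x, underside less than 0.5 m up) hangs a wall cabinet: keep elbow and wrist clear of it.
- tag_green: Fixed green tag, 56 mm wide and 40 mm high, at the back of the lane that holds the limes (left or right). Origin: middle of its lower edge, on the lane's centre line.
- tag_orange: Fixed orange tag of the same size at the back of the lane that holds the clementines.
- lime_front: Loose green lime, about 60 mm across, lying against the gate. Origin on its skin (its underside at the start), so it turns about as the lime rolls.
- lime_back: Second loose green lime, about 60 mm across, behind the first. Origin as for the first.
- clementine_front: Loose orange clementine, 58 mm ball, lying against the other gate. Origin on its skin.
- clementine_back: Second clementine, 58 mm, behind the first. Origin on its skin.
- lime_front_middle (a point): Middle of the front lime.
- lime_back_middle (a point): Middle of the back lime.
- clementine_front_middle (a point): Middle of the front clementine.
- clementine_back_middle (a point): Middle of the back clementine.
- jigger: Loose brass-coloured double-cone measure, 47 mm across and 100 mm high, beside the tray. Origin: centre of its underside.
- spice_jar: Loose spice jar with a green cap, 46 mm across and 106 mm high, beside the tray on the other side (the two may be swapped). Origin: centre of its underside.
- tumbler: Loose glass tumbler, 77 mm across and 94 mm high, right of the lanes behind the right lever. Origin: centre of its underside.
Not all that is in view belongs to the job. What is shaped like the clementine_front but grey or pink is not meant.

How it is judged (in metres and radians):
On the way, in this order (a step that is already met when the one before it is completed fails the run):
1. fingertips press the lime lane's lever down (past 0.3 rad) (contact force between the fingers and dispenser above 0.5 N and ((y of tag_green in the frame of dispenser above 0 m and value of joint lever_left above 0.3 rad) or (y of tag_green in the frame of dispenser below 0 m and value of joint lever_right above 0.3 rad))), for 0.04 s.
2. both limes have rolled into the tray (x of lime_front_middle in the frame of tray between -0.055 and 0.05 m and y of lime_front_middle in the frame of tray between -0.076 and 0.076 m and z of lime_front_middle in the frame of tray between 0 and 0.06 m and x of lime_back_middle in the frame of tray between -0.055 and 0.05 m and y of lime_back_middle in the frame of tray between -0.076 and 0.076 m and z of lime_back_middle in the frame of tray between 0 and 0.06 m), for 0.2 s.
At the end, for the whole second after the job is handed in: Both limes lie still in the tray, both levers are back at rest (below 0.08 rad) with their gates down, both clementines are still behind their gate, and jigger, spice jar and tumbler are within 20 mm of where they stood (all of step 2 and x of each of clementine_front_middle, clementine_back_middle in the frame of dispenser above 0.02 m and linear speed of each of lime_front, lime_back below 0.03 m/s and value of joint each of lever_left, lever_right below 0.08 rad and distance of each of jigger, spice_jar, tumbler from where it was at the start of the episode below 0.02 m); the robot touches nothing.
It fails at once if the clementine lane's lever is pressed (past 0.25 rad) ((y of tag_green in the frame of dispenser below 0 m and value of joint lever_left above 0.25 rad) or (y of tag_green in the frame of dispenser above 0 m and value of joint lever_right above 0.25 rad)).
It fails at once if the robot touches a fruit (contact force between any of the fingers, the arm and lime_front above 0.5 N or contact force between any of the fingers, the arm and lime_back above 0.5 N or contact force between any of the fingers, the arm and clementine_front above 0.5 N or contact force between any of the fingers, the arm and clementine_back above 0.5 N).
It fails at once if a fruit is lifted (height (world z) of any of lime_front, lime_back, clementine_front, clementine_back above 0.2 m).
It fails at once if jigger, spice jar or tumbler is pushed away or tipped (distance of any of jigger, spice_jar, tumbler from where it was at the start of the episode above 0.03 m or angle between any of jigger, spice_jar, tumbler's own z axis and vertical above 0.4 rad).
It also fails if it takes over 45 s, if anything falls off the work surface, if the arm or the gripper's body presses on something with over 40 N, if the wrist force passes 120 N, or if a joint passes its speed limit or range.

## Working session

There is one attempt and no reset: what is moved stays moved. The work goes in short steps, Python scripts to look and compute and a tool call to move; the robot and the scene stay as the last step left them, time stands still between calls to the robot, and variables do not carry over. Pictures are saved under pics/ and viewed, and the job is handed in when it is done.

Besides the shell and the picture viewer there is one more tool, called after ">>>" as name(argument=value, ...), one argument or row to a line, values as JSON. servo_tool: Moves the arm, as the interface text tells. Its arguments: {"type":"object","properties":{"motion":{"type":"array","items":{"type":"number","minimum":-1,"maximum":1}},"newtons":{"type":"number"}},"required":["motion"]}

```bash
mkdir -p pics; ls; python3 - <<'E'
from cell import *
import cv2
print(read_state())
for c in("scene","top"):
    cv2.imwrite(f"pics/{c}0.png",grab_frame(c)); m=camera_model(c); print(c,m)
E
```

```text
pics
{'time_s': 0.0, 'joint_pos': array([ 7.36238952e+01,  1.49350478e+01, -7.98733735e+00,  6.71912147e+01,
        1.08800590e-03,  8.99998915e+01]), 'qd': array([ 0.01793317,  0.00432552, -0.20530119,  0.00044129,  0.01302532,
       -0.07043094]), 'joint_efforts': array([-5.65207611e-04, -4.05676639e+01,  2.53924763e+01,  1.86431251e-02,
       -1.37553566e-04,  3.74401267e-06]), 'ee_pos': array([147.81503856, 503.02841103, 230.4607713 ]), 'tcp_rot': array([ 179.4511571 ,   89.88639491, -106.92484021]), 'wrist_force': array([-0.79132173,  0.05940951, -0.45578738]), 'torque': array([ 0.02401358,  0.00942518, -0.05820418]), 'finger_gap': 85.34853198131346}
scene {'camera_matrix': array([[517.36210279,   0.        , 326.82292803],
       [  0.        , 517.36210279, 204.38589825],
       [  0.        ,   0.        ,   1.        ]]), 'R': array([[ 0.65301904, -0.75733004, -0.00416473],
       [-0.34474483, -0.29235598, -0.8920084 ],
       [ 0.67432717,  0.58393424, -0.45199964]]), 't': array([-269.3218131 ,  282.65887186,  956.82455976])}
top {'camera_matrix': array([[371.70087242,   0.        , 314.25042394],
       [  0.        , 371.70087242, 197.00486534],
       [  0.        ,   0.        ,   1.        ]]), 'R': array([[-0.02592912, -0.9990666 , -0.0345486 ],
       [-0.98036176,  0.03217192, -0.19456564],
       [ 0.19549553,  0.02882521, -0.98028088]]), 't': array([  98.56584238,  503.1292792 , 1081.2229248 ])}
```

View pics/scene0.png

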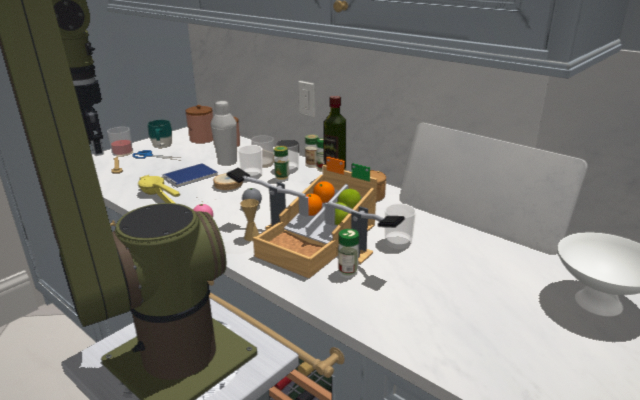

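View pics/top0.png

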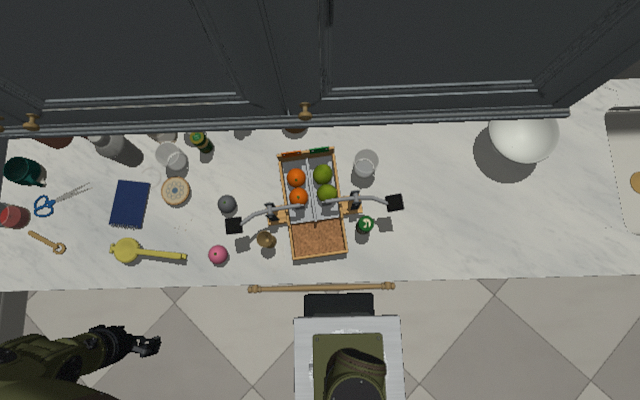

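```bash
cat > h.py <<'E'
from cell import *
import numpy as np, cv2
def proj(c,P):
    m=camera_model(c); q=np.atleast_2d(P)@m["R"].T+m["t"]; q=q@m["camera_matrix"].T; return q[:,:2]/q[:,2:]
def backz(c,uv,z):
    m=camera_model(c); d=m["R"].T@np.linalg.solve(m["camera_matrix"],[uv[0],uv[1],1]); o=-m["R"].T@m["t"]
    return o+d*(z-o[2])/d[2]
E
python3 - <<'E'
from h import *
for t in ["pad_left","pad_right","tag_green","tag_orange","lime_front","clementine_front","jigger","spice_jar","tumbler"]:
  for c in ("top","scene"):
    r=trace(c,t)
    for d in r[:2]:
        ys,xs=np.nonzero(d["mask"]); print(t,c,round(d["score"],2),np.round(d["box"]),xs.mean().round(1),ys.mean().round(1),len(xs))
E
```

```text
pad_left top 0.95 [224. 207. 306. 235.] 254.9 217.8 593
pad_left scene 0.77 [222. 170. 311. 217.] 270.4 188.2 708
pad_right top 0.78 [322. 194. 403. 212.] 371.2 201.0 588
pad_right scene 0.66 [324. 199. 405. 229.] 360.0 215.6 681
tag_green top 0.58 [308. 148. 329. 156.] 318.8 150.2 102
tag_green scene 0.72 [351. 162. 370. 181.] 360.1 172.0 263
tag_orange scene 0.55 [327. 159. 345. 173.] 334.5 165.3 251
tag_orange scene 0.46 [302. 195. 323. 216.] 313.4 204.0 261
lime_front top 0.64 [318. 183. 340. 201.] 327.1 192.5 272
lime_front scene 0.7 [311. 180. 336. 199.] 323.9 190.7 269
clementine_front top 0.76 [290. 188. 313. 206.] 298.4 196.7 294
clementine_front top 0.74 [216. 194. 235. 214.] 226.7 204.3 263
clementine_front scene 0.73 [304. 195. 322. 215.] 313.3 204.2 255
clementine_front scene 0.6 [193. 203. 212. 214.] 203.5 208.3 124
jigger top 0.49 [260. 234. 279. 248.] 266.2 240.7 266
jigger top 0.47 [312. 163. 336. 184.] 322.5 174.4 322
jigger scene 0.7 [241. 200. 259. 243.] 249.7 217.7 414
spice_jar scene 0.66 [340. 229. 360. 280.] 347.7 252.7 950
tumbler scene 0.69 [382. 205. 418. 249.] 399.6 226.1 1070
```

The scene picture shows the limes in the right lane (green tag at about (360,172)). The right pad's black square is at about (391,221) in scene and (395,202) in top. The spice jar stands in front of the right lever, and the tumbler behind it. Next I'll fit the dispenser pose.

```bash
python3 - <<'E'
from h import *
from scipy.optimize import least_squares
img={c:cv2.imread(f"pics/{c}0.png") for c in("top","scene")}
obs=[]
for c,roi,p in (("top",(384,190,408,214),'R'),("top",(222,214,246,238),'L'),("scene",(374,210,408,232),'R'),("scene",(224,164,252,184),'L')):
    a,b,d,e=roi; g=img[c][b:e,a:d].max(2); m=(g<45).astype(np.uint8)
    n,l,s,ce=cv2.connectedComponentsWithStats(m); k=1+s[1:,4].argmax(); print(c,p,s[k],ce[k]+[a,b]); obs.append((c,p,ce[k]+[a,b]))
def W(v,P):
    co,si=np.cos(v[2]),np.sin(v[2]); R=np.array([[co,-si,0],[si,co,0],[0,0,1]]); return np.atleast_2d(P)@R.T+[v[0],v[1],0]
# centre of pad body ~ 3 mm under upper face
pts={'R':[-35,-224,145],'L':[-35,224,145]}
f=lambda v:np.concatenate([proj(c,W(v,pts[p]))[0]-o for c,p,o in obs])
r=least_squares(f,[480,0,0],x_scale=[100,100,.1]); print(r.x,np.degrees(r.x[2]),r.fun.round(2))
v=r.x
print("pads",W(v,[[-35,-224,147],[-35,-230,114],[-35,-225,80],[-35,224,147]]).round(1))
for n,P in dict(tray=[-89,0,12],limeg=[0,-40,42],trayc=[-145,-84,54],trayc2=[-145,84,54],back=[145,-84,150],back2=[145,84,150]).items():
    print(n,W(v,P).round(0),proj("top",W(v,P)).round(0),proj("scene",W(v,P)).round(0))
im=img["top"].copy()
for P in ([-145,-84,54],[-145,84,54],[145,-84,150],[145,84,150],[-35,-224,147],[-35,224,147]):
    q=proj("top",W(v,P))[0]; cv2.circle(im,tuple(int(round(x*1)) for x in q),2,(255,0,255),-1)
cv2.imwrite("pics/fit.png",cv2.resize(im[130:290,190:430],None,fx=3,fy=3))
im=img["scene"].copy()
cv2.imwrite("pics/sz.png",cv2.resize(im[140:300,220:440],None,fx=3.5,fy=3.5))
# neighbours
for n,c,uv,z in (("jar","top",(365,225),106),("jarbase","scene",(347,271),0),("jigger","top",(266,240),100),("tumbler","top",(366,160),94),("tumblerbase","scene",(399,245),0)):
    print(n,backz(c,uv,z).round(0))
E
```

```text
top R [  1   4  18  18 231] [394.11255411 202.36796537]
top L [  3   3  17  17 235] [233.02978723 225.3106383 ]
scene R [  5   7  25  10 171] [390.84795322 221.1871345 ]
scene L [  4   5  21  14 135] [236.79259259 175.02962963]
[4.72851716e+02 8.76986724e+01 1.15049809e-01] 6.5918684747155645 [-0.05  0.35  0.61  0.79 -0.41 -1.13  0.79 -0.72]
pads [[ 463.8 -138.8  147. ]
 [ 464.5 -144.8  114. ]
 [ 463.9 -139.8   80. ]
 [ 412.4  306.2  147. ]]
tray [[384.  77.  12.]] [[318. 238.]] [[295. 252.]]
limeg [[477.  48.  42.]] [[326. 206.]] [[329. 231.]]
trayc [[338. -12.  54.]] [[348. 252.]] [[309. 259.]]
trayc2 [[319. 154.  54.]] [[292. 260.]] [[252. 238.]]
back [[627.  21. 150.]] [[334. 148.]] [[375. 176.]]
back2 [[607. 188. 150.]] [[276. 156.]] [[321. 162.]]
jar [409. -60. 106.]
jarbase [418. -57.   0.]
jigger [375. 224. 100.]
tumbler [604. -74.  94.]
tumblerbase [594. -85.   0.]
```

View pics/fit.png

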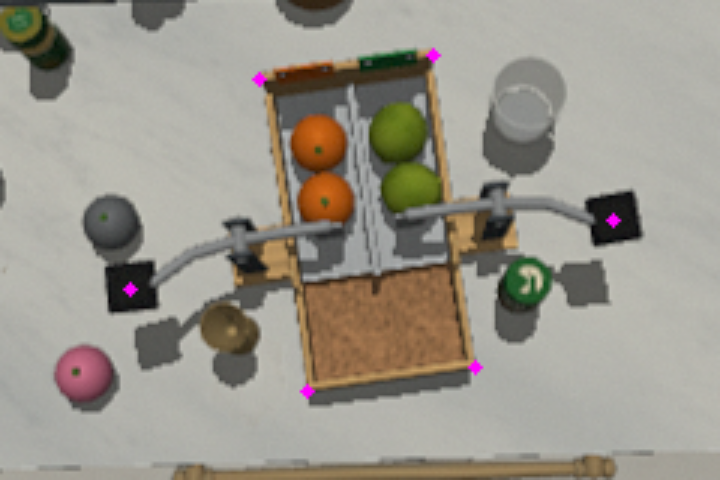

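View pics/sz.png

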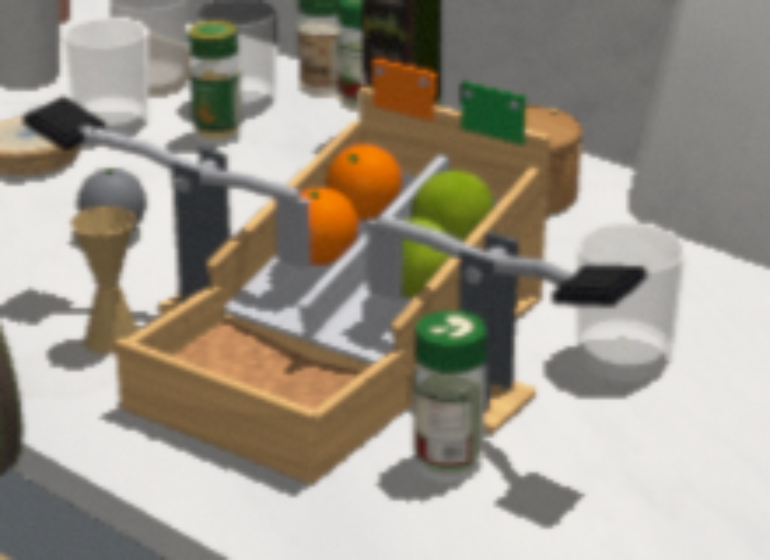

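```bash
cat >> h.py <<'E'
from scipy.spatial.transform import Rotation as Ro
V=np.array([472.85,87.7,0.11505])
def D(P):
    co,si=np.cos(V[2]),np.sin(V[2]); R=np.array([[co,-si,0],[si,co,0],[0,0,1]]); return R@np.array(P,float)+[V[0],V[1],0]
def to(target):
    s=read_state(); R=Ro.from_euler("xyz",s["tcp_rot"],degrees=True).as_matrix()
    d=R.T@(np.array(target)-s["ee_pos"])
    print("t",s["time_s"],"ee",s["ee_pos"].round(1),"j",s["joint_pos"].round(1),"F",s["wrist_force"].round(1)); print("R",R.round(3).tolist()); print("norm shift",(d/500).round(4))
E
python3 - <<'E'
from h import *
g=D([-35,-226,210]); print(g)
to([330,130,235]); to(g)
E
```

```text
[ 464.0253603  -140.82379687  210.        ]
t 1.0 ee [148.  503.7 231.3] j [73.6 14.9 -7.9 67.2 -0.  90. ] F [ 0.  -0.4  1.4]
R [[0.0, -0.959, 0.282], [0.0, 0.282, 0.959], [-1.0, -0.0, 0.0]]
norm shift [-0.0074 -0.5599 -0.6145]
t 1.0 ee [148.  503.7 231.3] j [73.6 14.9 -7.9 67.2 -0.  90. ] F [ 0.  -0.4  1.4]
R [[0.0, -0.959, 0.282], [0.0, 0.282, 0.959], [-1.0, -0.0, 0.0]]
norm shift [ 0.0426 -0.9698 -1.0586]
```

>>> servo_tool(
  motion=[1,-0.03,-0.56,-0.61,1,1,-0.03,-0.56,-0.61,1,1,-0.03,-0.56,-0.61,1,1,-0.03,-0.56,-0.61,1,1,-0.03,-0.56,-0.61,1,1,-0.03,-0.56,-0.61,1,1,-0.03,-0.56,-0.61,1,1,-0.03,-0.56,-0.61,1,1,-0.03,-0.56,-0.61,1,1,-0.03,-0.56,-0.61,1,1,-0.03,-0.56,-0.61,1,1,-0.03,-0.56,-0.61,1],
  newtons=40,
)

```text
time_s: 2.2
ee_pos: [330.2, 133.0, 246.2]
tcp_rot: [102.1, 90.0, 130.8]
wrist_force: [0.0, 0.2, -0.2]
finger_gap: 0.2
```

```bash
python3 - <<'E'
from h import *
to(D([-35,-226,210]))
E
```

```text
t 2.2 ee [330.2 133.  246.2] j [ 21.9  -2.2 -25.6  66.6   0.   83.2] F [ 0.   0.2 -0.2]
R [[-0.0, -0.481, 0.877], [0.0, 0.877, 0.481], [-1.0, 0.0, -0.0]]
norm shift [ 0.0722 -0.6088 -0.0285]
```

>>> servo_tool(
  motion=[1,0.06,-0.609,-0.0285,0.49,1,0.06,-0.609,-0.0285,0.49,1,0.06,-0.609,-0.0285,0.49,1,0.06,-0.609,-0.0285,0.49,1,0.06,-0.609,-0.0285,0.49,1,0.06,-0.609,-0.0285,0.49,1,0.06,-0.609,-0.0285,0.49,1,0.06,-0.609,-0.0285,0.49,1,0.06,-0.609,-0.0285,0.49],
)

```text
time_s: 3.1
ee_pos: [463.5, -139.1, 215.9]
tcp_rot: [134.5, 89.9, 141.3]
wrist_force: [-0.6, -0.4, 0.4]
finger_gap: -0.1
```

```bash
python3 - <<'E'
from h import *
to(D([-35,-226,165]));to(D([-35,-226,82]))
for c in("scene","top"): im=grab_frame(c); cv2.imwrite(f"pics/{c}1.png",im)
s=cv2.imread("pics/scene1.png");t=cv2.imread("pics/top1.png")
cv2.imwrite("pics/c1.png",np.hstack([cv2.resize(s[100:300,240:440],None,fx=2,fy=2),cv2.resize(t[120:320,240:440],None,fx=2,fy=2)]))
E
```

```text
t 3.1 ee [ 463.5 -139.1  215.9] j [-16.7  11.4 -14.9  63.8   0.   66.5] F [-0.6 -0.4  0.4]
R [[-0.002, -0.118, 0.993], [0.001, 0.993, 0.118], [-1.0, 0.002, -0.002]]
norm shift [ 0.1017 -0.0038  0.0007]
t 3.1 ee [ 463.5 -139.1  215.9] j [-16.7  11.4 -14.9  63.8   0.   66.5] F [-0.6 -0.4  0.4]
R [[-0.002, -0.118, 0.993], [0.001, 0.993, 0.118], [-1.0, 0.002, -0.002]]
norm shift [ 0.2677 -0.004   0.001 ]
```

View pics/c1.png

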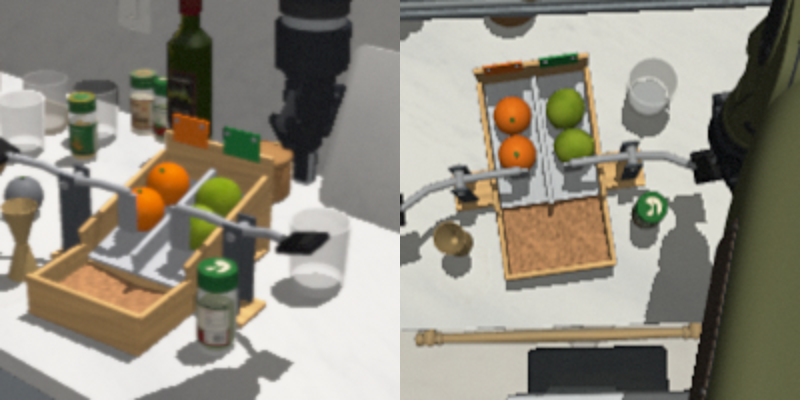

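The shut fingers hang straight above the right pad, at crop (305,175) against the pad at (300,240). Both levers are at rest. Now I'll press.

>>> servo_tool(
  motion=[1,0.05,-0.004,0.001,0,1,0.09,-0.004,0.001,0,1,0.12,-0.004,0.001,0,1,0.14,-0.004,0.001,0,1,0.16,-0.004,0.001,0,1,0.18,-0.004,0.001,0,1,0.2,-0.004,0.001,0,1,0.22,-0.004,0.001,0,1,0.23,-0.004,0.001,0,1,0.24,-0.004,0.001,0,1,0.245,-0.004,0.001,0,1,0.245,-0.004,0.001,0],
)

```text
time_s: 4.4
ee_pos: [464.6, -140.1, 93.7]
tcp_rot: [85.1, 89.9, 92.0]
wrist_force: [1.6, 1.9, 4.2]
finger_gap: -0.0
```

```bash
python3 - <<'E'
from h import *
to(D([-35,-226,82]))
for c in("scene","top"): im=grab_frame(c); cv2.imwrite(f"pics/{c}2.png",im)
s=cv2.imread("pics/scene2.png");t=cv2.imread("pics/top2.png")
cv2.imwrite("pics/c2.png",np.hstack([cv2.resize(s[100:300,240:440],None,fx=2,fy=2),cv2.resize(t[120:320,240:440],None,fx=2,fy=2)]))
E
```

```text
t 4.4 ee [ 464.6 -140.1   93.7] j [-16.9  17.1 -27.1  45.9   0.1  66.3] F [1.6 1.9 4.2]
R [[-0.0, -0.119, 0.993], [0.002, 0.993, 0.119], [-1.0, 0.002, 0.0]]
norm shift [ 0.0234 -0.0013 -0.0012]
```

View pics/c2.png

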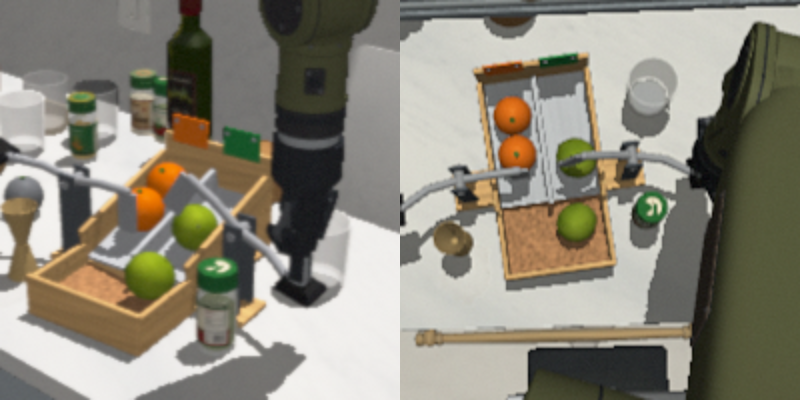

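The front lime is already in the tray at crop (575,222), and the back lime is passing the gate. I'll press a little deeper and hold.

>>> servo_tool(
  motion=[1,0.006,0,0,0,1,0.01,0,0,0,1,0.01,0,0,0,1,0.01,0,0,0,1,0.01,0,0,0,1,0.01,0,0,0,1,0.01,0,0,0,1,0.01,0,0,0,1,0.01,0,0,0,1,0.01,0,0,0],
)

```text
time_s: 5.5
ee_pos: [464.3, -140.3, 89.0]
tcp_rot: [94.3, 89.9, 101.2]
wrist_force: [-0.2, 1.2, 5.2]
finger_gap: -0.2
```

```bash
python3 - <<'E'
from h import *
to(D([-35,-226,82]))
for c in("scene","top"): im=grab_frame(c); cv2.imwrite(f"pics/{c}3.png",im)
s=cv2.imread("pics/scene3.png");t=cv2.imread("pics/top3.png")
cv2.imwrite("pics/c3.png",np.hstack([cv2.resize(s[100:300,240:440],None,fx=2,fy=2),cv2.resize(t[120:320,240:440],None,fx=2,fy=2)]))
E
```

```text
t 5.5 ee [ 464.3 -140.3   89. ] j [-16.9  17.4 -27.5  45.2   0.1  66.3] F [-0.2  1.2  5.2]
R [[-0.0, -0.119, 0.993], [0.002, 0.993, 0.119], [-1.0, 0.002, -0.0]]
norm shift [ 0.014  -0.0009 -0.0007]
```

View pics/c3.png

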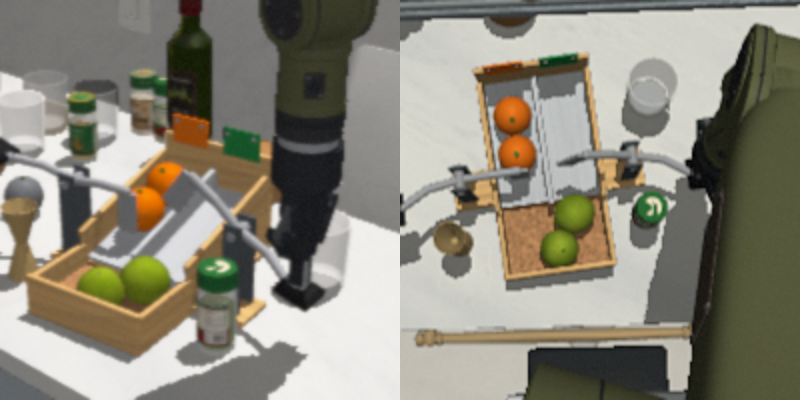

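Both limes look to be down. The rear one, at crop (575,213), is close to the lane end, so I'll hold a bit longer and triangulate before letting go.

>>> servo_tool(
  motion=[1,0,0,0,0,1,0,0,0,0,1,0,0,0,0,1,0,0,0,0,1,0,0,0,0,1,0,0,0,0,1,0,0,0,0,1,0,0,0,0],
)

```text
time_s: 6.4
ee_pos: [464.4, -140.3, 89.0]
tcp_rot: [95.0, 89.9, 101.9]
wrist_force: [-0.6, 1.4, 5.4]
finger_gap: -0.4
```

```bash
cat > limes.py <<'E'
from h import *
import sys
k=sys.argv[1]
ims={c:grab_frame(c) for c in("scene","top")}
C={}
for c,im in ims.items():
    cv2.imwrite(f"pics/{c}{k}.png",im)
    r=[(d["score"],np.round(d["box"])) for d in trace(c,"lime_front")]
    C[c]=[((b[0]+b[2])/2,(b[1]+b[3])/2) for s,b in r]
    for s,b in r: print(c,round(s,2),b)
ms={c:camera_model(c) for c in ims}
Pm={c:m["camera_matrix"]@np.c_[m["R"],m["t"]] for c,m in ms.items()}
for a in C["scene"]:
    for b in C["top"]:
        X=cv2.triangulatePoints(Pm["scene"],Pm["top"],np.array(a),np.array(b)).ravel(); X=X[:3]/X[3]
        e=np.abs(proj("scene",X)[0]-a).max()
        if e<4:
            co,si=np.cos(V[2]),np.sin(V[2]); d=X-[V[0],V[1],0]; l=[co*d[0]+si*d[1],-si*d[0]+co*d[1],d[2]]
            print("scene",a,"top",b,"in tray frame",(np.array(l)-[-89,0,12]).round(0),"err",e.round(1))
s,t=ims["scene"],ims["top"]
cv2.imwrite(f"pics/c{k}.png",np.hstack([cv2.resize(s[100:300,240:440],None,fx=2,fy=2),cv2.resize(t[120:320,240:440],None,fx=2,fy=2)]))
print(read_state()["time_s"])
E
python3 limes.py 4
```

```text
scene 0.66 [278. 234. 304. 250.]
scene 0.65 [227. 166. 404. 279.]
top 0.73 [314. 236. 330. 253.]
scene (np.float64(291.0), np.float64(242.0)) top (np.float64(322.0), np.float64(244.5)) in tray frame [-25. -10.  46.] err 0.2
6.6
```

View pics/c4.png

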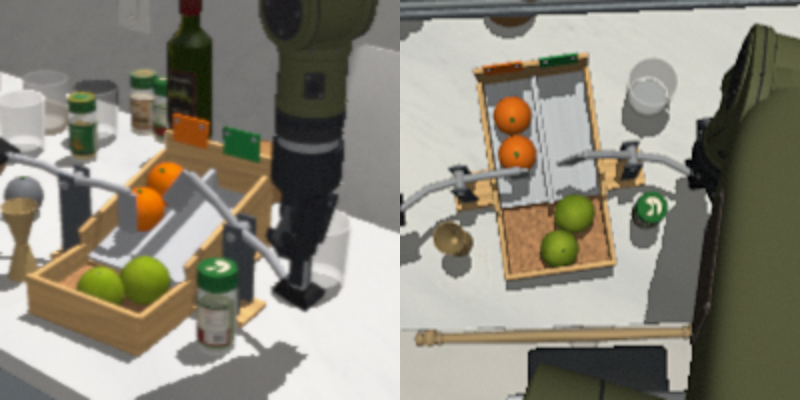

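```bash
cat > col.py <<'E'
from h import *
import sys
k=sys.argv[1]
roi={"scene":(272,215,335,260),"top":(305,212,345,258)}
M={}
for c,(a,b,d,e) in roi.items():
    im=cv2.imread(f"pics/{c}{k}.png"); h=cv2.cvtColor(im[b:e,a:d],cv2.COLOR_BGR2HSV)
    M[c]=(cv2.inRange(h,(28,110,40),(60,255,255)),a,b)
# fit two spheres r=30: silhouettes to masks
from scipy.optimize import minimize
def sil(c,X,shape,a,b):
    m=camera_model(c); p=proj(c,X)[0]; z=(m["R"]@X+m["t"])[2]; return p-[a,b],m["camera_matrix"][0,0]*30/z
def loss(x):
    L=0
    for c,(mk,a,b) in M.items():
        yy,xx=np.mgrid[:mk.shape[0],:mk.shape[1]]; g=np.zeros(mk.shape)
        for l in (x[:3],x[3:]):
            p,r=sil(c,D(np.array(l)+[-89,0,12]),mk.shape,a,b)
            g=np.maximum(g,1/(1+np.exp((np.hypot(xx-p[0],yy-p[1])-r)*1.5)))
        L+=((g-(mk>0))**2).sum()
    return L
r=minimize(loss,[-25,-10,32,15,-35,32],method="Nelder-Mead",options=dict(maxiter=3000,initial_simplex=np.array([-25,-10,32,15,-35,32])+np.vstack([np.zeros(6),np.eye(6)*12])))
print("two limes in tray frame",r.x.round(1),"loss px",round(r.fun,1),"mask px",[int((m[0]>0).sum()) for m in M.values()])
E
python3 col.py 4
```

```text
Traceback (most recent call last):
  File "col.py", line 22, in <module>
    r=minimize(loss,[-25,-10,32,15,-35,32],method="Nelder-Mead",options=dict(maxiter=3000,initial_simplex=np.array([-25,-10,32,15,-35,32])+np.vstack([np.zeros(6),np.eye(6)*12])))
  File "col.py", line 18, in loss
    p,r=sil(c,D(np.array(l)+[-89,0,12]),mk.shape,a,b)
        ~~~^^^^^^^^^^^^^^^^^^^^^^^^^^^^^^^^^^^^^^^^^^
  File "col.py", line 12, in sil
    m=camera_model(c); p=proj(c,X)[0]; z=(m["R"]@X+m["t"])[2]; return p-[a,b],m["camera_matrix"][0,0]*30/z
ValueError: time passes only in moves, steps and waits
```

```bash
cat >> h.py <<'E'
_cm={c:camera_model(c) for c in("scene","top")}
def camera_model(c): return _cm[c]
E
python3 col.py 4
```

```text
two limes in tray frame [-18.4  -4.5  38.4  26.9 -31.3  33.2] loss px 211.6 mask px [751, 577]
```

The rear lime is about 27 mm uphill of the tray middle and 33 mm above its floor, so it is inside the limits. I'll let the lever up slowly.

>>> servo_tool(
  motion=[1,-0.02,0,0,0,1,-0.04,0,0,0,1,-0.06,0,0,0,1,-0.08,0,0,0,1,-0.1,0,0,0,1,-0.12,0,0,0,1,-0.14,0,0,0,1,-0.17,0,0,0,1,-0.21,0,0,0,1,-0.25,0,0,0,1,-0.25,0,0,0,1,-0.25,0,0,0],
)

```text
time_s: 7.8
ee_pos: [464.6, -140.7, 214.1]
tcp_rot: [76.4, 89.9, 83.2]
wrist_force: [0.1, 0.0, -0.4]
finger_gap: 0.2
```

>>> servo_tool(
  motion=[1,0,0,0,0,1,0,0,0,0,1,0,0,0,0,1,0,0,0,0,1,0,0,0,0],
)

```text
time_s: 8.3
ee_pos: [464.4, -140.6, 213.8]
tcp_rot: [99.0, 89.9, 105.9]
wrist_force: [-0.3, 0.4, 0.3]
finger_gap: 0.2
```

```bash
python3 limes.py 5; python3 col.py 5; python3 - <<'E'
from h import *
img={c:cv2.imread(f"pics/{c}5.png") for c in("top","scene")}; o={c:cv2.imread(f"pics/{c}0.png") for c in("top","scene")}
for c,roi,p in (("scene",(374,210,408,232),'R'),("scene",(224,164,252,184),'L'),("top",(222,214,246,238),'L')):
    a,b,d,e=roi
    for im in (o,img):
        m=(im[c][b:e,a:d].max(2)<45).astype(np.uint8); n,l,s,ce=cv2.connectedComponentsWithStats(m); k=1+s[1:,4].argmax(); print(c,p,s[k],ce[k]+[a,b])
print(read_state()["wrist_force"])
# neighbours: box compare
for n,(a,b,d,e) in dict(jar=(338,226,362,282),jigger=(238,198,262,245),tumbler=(398,228,420,250)).items():
    print(n,np.abs(img["scene"][b:e,a:d].astype(int)-o["scene"][b:e,a:d]).mean().round(2))
E
```

```text
scene 0.58 [277. 232. 302. 253.]
top 0.52 [313. 235. 330. 255.]
top 0.49 [321. 189. 402. 212.]
scene (np.float64(289.5), np.float64(242.5)) top (np.float64(321.5), np.float64(245.0)) in tray frame [-27.  -7.  44.] err 0.4
8.5
two limes in tray frame [-18.2  -4.5  38.3  26.9 -31.4  33.4] loss px 209.8 mask px [755, 571]
scene R [  5   7  25  10 171] [390.84795322 221.1871345 ]
scene R [  5   7  24  10 174] [390.51149425 221.07471264]
scene L [  4   5  21  14 135] [236.79259259 175.02962963]
scene L [  4   5  16  13 102] [236.09803922 175.64705882]
top L [  3   3  17  17 235] [233.02978723 225.3106383 ]
top L [  3   4  17  16 225] [232.99111111 225.38666667]
[-0.82603949  0.09883723  0.09491529]
jar 5.37
jigger 6.2
tumbler 7.88
```

View pics/c5.png

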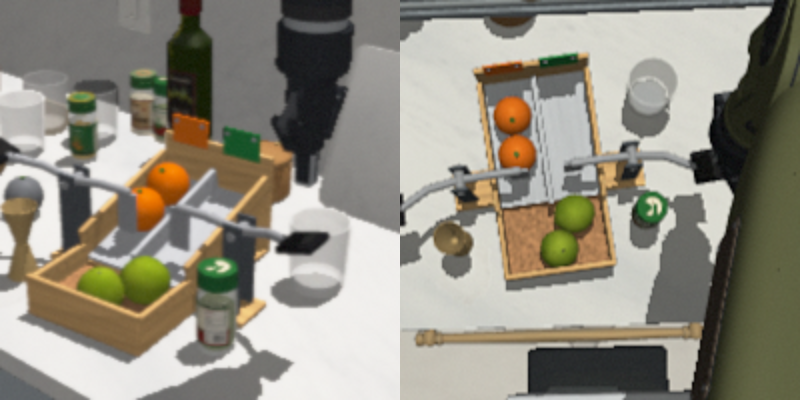

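The gate is shut again: the pad is back at (391,221), its starting pixel. Both limes lie in the tray, the clementines are behind their gate, and the jar, jigger and tumbler look unmoved.

```bash
python3 -c "
from cell import hand_in
print(hand_in())"
```

```text
the job is handed in; nothing more can be done
None
```

The limes were in the right lane. I pressed the right lever's pad down with the shut fingertips (about 5 N) until both limes had rolled into the tray. Then I let the lever up slowly, backed off to about 65 mm above the pad, and handed the job in at about 8.5 s; hand-in gives no verdict.

**Last checks:**
- **Limes:** a sphere fit to the pictures puts them at about (-18, -5, 38) and (27, -31, 33) mm in the tray frame. They moved less than 1 mm between the pictures before and after the release.
- **Levers:** both pads are back within 1 px of where they started, so both gates are shut.
- **Clementines:** both are still behind their gate in the last picture.
- **Jigger, spice jar and tumbler:** they look unmoved. I judged this by eye plus a rough picture comparison with small differences, and did not measure their positions.
- **Contact:** the wrist force reads under 1 N, which is noise level.

**Disagreements:**
- The lime network reported only one of the two limes in the last pictures. Its triangulated height for that lime (44 mm) is a few millimetres above my fit; both values are inside the limits.
- The left pad's dark patch in the last scene picture is smaller than at the start (102 against 135 px), but its centre has not moved. I put that down to image noise.

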